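Test the cover catch of a bench instrument and hold the cover open

TASK

First tug the cover of the instrument case up by its black handle, without forcing it, to find out whether the hidden catch has hold of it. If it lifts freely, leave the red release tab alone; if it is caught, let the cover down, slide the red tab fully towards the hinge side to free the catch, then take the handle again. Open the cover wide, about 55 degrees, and finish while still holding it open with the gripper; leave the screwdriver, reel and jar where they are.

Things in the scene. Friction and masses are not known exactly. Their poses are not given: they have to be found in the camera images.
- case: Fixed grey sheet-metal instrument case on the bench, 240 (its x) x 320 (its y) x 94 mm high, stands on rubber feet. Origin: centre of its underside, on the bench. Its +x points from the dark front panel (robot side) to the hinge side, +y to its left, z up. The aluminium cover closes the top from y = -160 to +90 mm; the grey deck at y = +91 to +160 mm, top at z = 94 mm, does not move and carries the red release tab.
- cover (a joint): Angle (rad) of the aluminium cover: 0 shut, grows as its front (robot-side) edge rises, stop at 1.3. 4 mm plate, 0.6 kg; the hinge axis is parallel to the case's y axis at case x = +120, z = 92 mm. Gravity shuts it from any angle when let go. Shut, it may or may not be caught by the catch hidden inside; this cannot be seen. Caught, it lifts only about 0.04 rad (about 10 mm at the handle) and then stops hard; not caught, it lifts freely all the way.
- cover_handle (a point): Middle of the grip bar of the cover's black U-shaped handle, which stands out 40 mm towards the robot from the cover's front edge in the plane of the cover. Bar: round, 10 mm diameter, 80 mm long, parallel to the case's y axis, 282 mm from the hinge axis, 35 mm clear of the case's front, 92 mm above the bench when shut; with the cover shut at case x = -162, y = -35 mm. It can turn in the fingers as the cover swings.
- release (a joint): Travel (m) of the red release tab along the case's +x (away from the robot, towards the hinge side): 0 at rest, stop at 0.028. A light spring (1.2 to 3 N) brings it back when let go. Sliding it fully (more than 0.022) frees a caught cover, and the catch then stays free after the tab has sprung back. Let the cover down on the case before sliding it. It rests at 0 whether or not the cover is caught.
- release_tab (a point): Middle of the top face of the red release tab: an upright block 12 (case x) x 30 (case y) x 22 mm high, its top 117 mm above the bench, at rest at case x = -70, y = +125 mm. Free deck around it to pinch it across case x or push it from the robot side.
- screwdriver: Bystander: blue-handled screwdriver lying on the bench near the case's right side (-y); origin on the bench under it.
- reel: Bystander: aluminium reel, 50 mm diameter, 40 mm high, standing left (+y) of the case; origin at the centre of its underside.
- jar: Bystander: amber jar with a red lid, 48 mm diameter, 70 mm high, standing left (+y) of the case; origin at the centre of its underside.

How it is judged:
By the outcome, as a careful person would: the job done as asked, in the order asked, and still so for the second after the job is handed in, while the arm keeps its last pose, push and grip.
It also fails if it takes over 61 s, if anything falls off the work surface, if the arm or the gripper's body presses on something with over 40 N, if the wrist force passes 120 N, or if a joint passes its speed limit or range.

ROBOT

A 6-joint arm with a two-finger parallel gripper is mounted at the origin on the work surface. World frame = base frame: x ahead of the robot, y to its left, z up, the work surface at z = 0. Lengths are in m, angles in rad, forces in N, time in s.
With the tool pointing down it reaches from about 0.2 to 0.875 m from the base axis. Payload 3.4 kg.
Tool frame: the origin (TCP) lies on the centre line of the jaws, within the pads' length; the fingertips stand arm.nose_length ahead of it and the grasp point (between the pads) lies 8 mm behind it (arm.nose_length is the distance from the TCP to the fingertips, in m); z points along the fingers, y is the line along which they close (so a half turn about z gives the same grasp; the last joint's range is limited). The gripper opens to 94 mm and grips with 3 to 60 N. Pads are 16 mm wide; open, the fingers measure 119 mm over their backs; the gripper's body (75 mm by 177 mm) begins 78 mm behind the grasp point.
Start: joints at [1.044, 0.276, 1.505, -0, 1.361, -0.121], TCP at [0.227, 0.528, 0.216] pointing down, gripper open.
Joint ranges: [-2.89, 2.89], [-0.75, 2.08], [0.22, 2.7], [-1.18, 4.32], [0.11, 2.71], [-2.7, 2.7]. Speed limits (rad/s): [2.57, 2.57, 3.14, 3.14, 3.14, 3.14].

INTERFACE

Orientations are given as a rotation vector (axis times angle).
In Python, from workcell import arm gives the robot as it stands. The module is installed in compiled form; this text tells all that it offers.
- The arm moves only by the shell command python3 -m pendant 'ROWS' [FORCE]. ROWS is a JSON object of lists of equal length, an entry for each row: "jaw": the closure in counts, from 0 (fully open) to 255 (shut); "delta_pos": the shift along the tool's x, y, z in cm, a list of three; "twist": the turn about the tool's z in rad. In form: {"jaw": [jaw, ...], "delta_pos": [[x, y, z], ...], "twist": [twist, ...]}. A call has 1 to 12 rows; each row shifts and turns the commanded pose from where the row before left it, along the tool's axes as they then stand; what a row does not reach is not made up. A row lasts 1/8 s, in which the tool goes at most 62.5 mm and 10.7 degrees, less where a joint would pass 70% of its speed; a pose out of reach is approached as far as the arm can. A call is refused whole if a number of a shift passes 6.25 or a number of a turn 0.188, either way. A call with a gripper value outside its range is refused whole. The fingers move at their own pace and stop on an object; FORCE is the grip in N (left out, the last holds). Time passes only in rows, so rows that do not move let the fingers close. It gives the time, the measured TCP pose, the force, the opening and the grip force at its end, in the units of the state.
- arm.read_state(): the state, without advancing time (a new reading comes with each control period).
- arm.snapshot(name): name is "scene" or "top" or "wrist"; returns (picture, depth): 384x512x3 uint8, red, green, blue; 384x512 float32, m along the optical axis (not along the pixel's ray), 0 where there is no reading.
- arm.calibration(name): a dict with "fov_y" (degrees; the focal length in pixels is half the picture's height over the tangent of half this angle, whatever the lens; pixels are square), "cx", "cy" (the principal point, pixels), "rvec" (rotation vector, rad) and "tvec" (3), from world to camera coordinates, as OpenCV has them. Camera axes: x right, y down, z forward; pixel columns grow to the right and rows downward; lengths in m; the calibration is good to about 2 mm. A picture is of the moment at which its call begins: read the wrist's pose just before it. calibration takes no time and is no camera call; for the wrist camera it gives the pose at the moment of the call.
- arm.hand_in(): hands the job in; it is judged then, once.
The state is a dict: "clock": time; "q": joint angles; "dq": joint speeds; "tau": joint torques, N m; "tool_pos": TCP position; "eef_rot": TCP orientation; "wrist_force": force on the tool from outside, world axes, zero at the start; "torque": the same for the moment, N m; "opening": finger opening in m; "grip_force": force on a finger pad.
Only numpy, scipy, OpenCV 4.12 (cv2) and the standard library are available. Lean on these libraries where they do the work, as an engineer would, in place of code of your own. Each camera call takes 0.05 s, during which the arm holds its last target. There are 200 camera calls.

## Working session

There is one attempt and no reset: what is moved stays moved. The work goes in short steps, Python scripts to look and compute and a shell command to move; the robot and the scene stay as the last step left them, time stands still between calls to the robot, and variables do not carry over. Pictures are saved under pics/ and viewed, at most 10 in all, crops included, and the job is handed in when it is done.

```bash
mkdir -p pics; python3 - <<'E'
from workcell import arm
import cv2,numpy as np
s=arm.read_state();print({k:np.round(v,3).tolist() for k,v in s.items()},arm.nose_length)
for n in("scene","top"):
    p,d=arm.snapshot(n);cv2.imwrite(f"pics/{n}0.png",p[:,:,::-1]);np.savez(f"{n}0.npz",p=p,d=d);print(n,arm.calibration(n))
a=cv2.imread("pics/scene0.png");b=cv2.imread("pics/top0.png")
E
```

```text
{'clock': 0.0, 'q': [1.044, 0.277, 1.506, -0.0, 1.361, -0.121], 'dq': [-0.001, 0.001, -0.0, 0.002, 0.0, -0.002], 'tau': [0.0, -40.459, -23.723, 0.07, 0.034, -0.0], 'tool_pos': [0.227, 0.528, 0.216], 'eef_rot': [-0.633, -3.077, 0.003], 'wrist_force': [-0.26, -0.346, -0.003], 'torque': [0.028, 0.027, -0.107], 'grip_force': 0.0, 'opening': 0.094} 0.011
scene {'fov_y': 52.66229371671076, 'cx': 255.75792091918223, 'cy': 188.07260151628452, 'rvec': array([ 1.79381691,  1.33809796, -0.73862414]), 'tvec': array([-0.19531498, -0.22076545,  1.58225852])}
top {'fov_y': 55.26150446514068, 'cx': 255.8858010983496, 'cy': 189.32606103460677, 'rvec': array([ 2.1149812 , -2.16840295,  0.09976551]), 'tvec': array([0.05739333, 0.60053836, 1.09815798])}
```

View pics/top0.png

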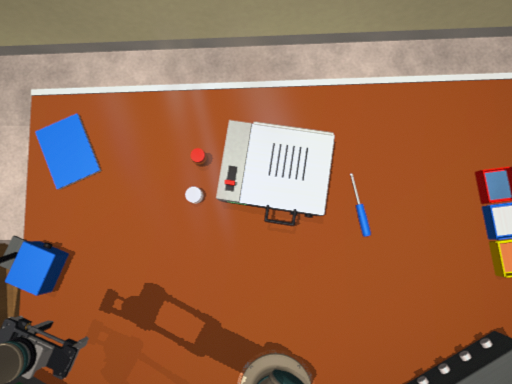

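View pics/scene0.png

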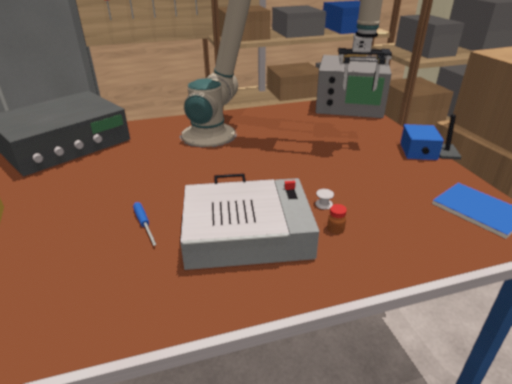

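The top view shows the case at about (278,168), turned a few degrees. The handle bar is near (281,222), the red tab near (231,182), the reel and jar on the left, and the screwdriver on the right. The scene view agrees with this.

```bash
cat > h.py <<'E'
import numpy as np,cv2
from scipy.spatial.transform import Rotation as R
def ray(c,uv,z,H=384):
    f=H/2/np.tan(np.radians(c['fov_y']/2)); Rm=R.from_rotvec(c['rvec']).as_matrix()
    uv=np.atleast_2d(uv).astype(float)
    d=np.c_[(uv[:,0]-c['cx'])/f,(uv[:,1]-c['cy'])/f,np.ones(len(uv))]@Rm
    o=-Rm.T@np.array(c['tvec']); return o+d*((z-o[2])/d[:,2])[:,None]
def big(m):
    n,l,s,c=cv2.connectedComponentsWithStats(m.astype(np.uint8)); i=1+np.argmax(s[1:,4]); return l==i
E
python3 - <<'E'
from workcell import arm
from h import *
z=np.load('top0.npz');p=z['p'].astype(int);c=arm.calibration('top')
hsv=cv2.cvtColor(z['p'],cv2.COLOR_RGB2HSV)
roi=np.zeros(p.shape[:2],bool);roi[110:235,215:345]=1
ex=lambda m:np.argwhere(m)[:,::-1]
cov=big((p.min(2)>205)&roi); pts=ray(c,ex(cov),.094)[:,:2].astype(np.float32)
r=cv2.minAreaRect(pts);print('cover',r,cv2.boxPoints(r).round(3).tolist())
case=big((p.min(2)>110)&roi);pts=ray(c,ex(case),.094)[:,:2].astype(np.float32);r=cv2.minAreaRect(pts);print('case',r)
red=big((p[...,0]>180)&(p[...,1]<60)&(p[...,2]<60)&roi);e=ex(red);print('red',e.mean(0),ray(c,e.mean(0),.117))
bl=(p.max(2)<60)&roi; bl[:205]=0; e=ex(bl);print('blk',ray(c,e,.092).mean(0),e.min(0),e.max(0))
q=cv2.minAreaRect(ray(c,e,.092)[:,:2].astype(np.float32));print(q)
img=cv2.resize(z['p'][105:235,210:345,::-1],None,fx=5,fy=4.6,interpolation=cv2.INTER_NEAREST)
m=img.copy();k=cv2.resize((cov*1+red*2+bl*3).astype(np.uint8)[105:235,210:345],(img.shape[1],img.shape[0]),interpolation=0)
for v,col in((1,(255,200,100)),(2,(0,255,255)),(3,(0,255,0))):
    b=cv2.morphologyEx((k==v).astype(np.uint8),cv2.MORPH_GRADIENT,np.ones((3,3)))>0;m[b]=col
cv2.imwrite('pics/crop.png',m)
print('depths',z['d'][182,231],z['d'][222,281],z['d'][168,300])
E
```

```text
cover ((0.6584842801094055, -0.05263771116733551), (0.2468133270740509, 0.24637553095817566), 79.86361694335938) [[0.515999972820282, -0.15199999511241913], [0.7580000162124634, -0.19599999487400055], [0.8009999990463257, 0.04699999839067459], [0.5590000152587891, 0.09099999815225601]]
case ((0.6654790043830872, -0.018565788865089417), (0.3221333622932434, 0.25047534704208374), 79.84611511230469)
red [229.         180.33333333] [[0.62025035 0.11734898 0.117     ]]
blk [ 0.5119472  -0.04029029  0.092     ] [251 205] [312 224]
((0.5148072242736816, -0.029326610267162323), (0.18022924661636353, 0.041040316224098206), 80.09568786621094)
depths 1.063714 1.0605085 1.0835303
```

View pics/crop.png

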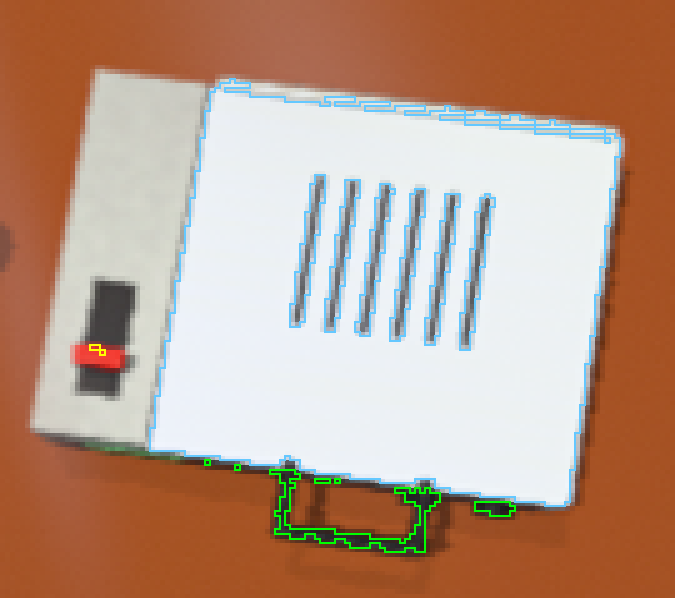

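Case yaw is about -10.2° and its origin is near (0.665,-0.018). That puts the handle near (0.499,-0.024) and the tab near (0.618,0.117), which matches the red blob. The outlines in the crop fit well. Next I align the tool and hover over the handle.

```bash
python3 -m pendant '{"jaw":[0,0,0,0,0,0,0,0],"delta_pos":[[0,0,0],[0,0,0],[0,0,0],[0,0,0],[0,0,0],[0,0,0],[0,0,0],[0,0,0]],"twist":[0.18,0.18,0.18,0.18,0.18,0.18,0.18,0.084]}' && python3 -m pendant '{"jaw":[0,0,0,0,0,0,0,0,0,0,0],"delta_pos":[[-4.95,3.66,0],[-4.95,3.66,0],[-4.95,3.66,0],[-4.95,3.66,0],[-4.95,3.66,0],[-4.95,3.66,0],[-4.95,3.66,0],[-4.95,3.66,0],[-4.95,3.66,0],[-4.95,3.66,0],[0,0,0]],"twist":[0,0,0,0,0,0,0,0,0,0,0]}'
python3 - <<'E'
from workcell import arm
from h import *
s=arm.read_state();c=arm.calibration('wrist');p,d=arm.snapshot('wrist');np.savez('w1.npz',p=p,d=d,**c)
cv2.imwrite('pics/w1.png',p[:,:,::-1]);print(s['tool_pos'],R.from_rotvec(s['eef_rot']).as_matrix().round(3),s['q'])
E
```

```text
clock: 1.1
tool_pos: [0.2268, 0.528, 0.216]
eef_rot: [2.414, 2.01, -0.002]
wrist_force: [0.2, 0.5, -0.6]
opening: 0.0942
grip_force: 0.0
clock: 2.48
tool_pos: [0.5006, -0.0277, 0.2157]
eef_rot: [2.416, 2.007, -0.001]
wrist_force: [0.1, -0.2, -0.3]
opening: 0.0943
grip_force: 0.0
[ 0.50058037 -0.02772399  0.21573751] [[ 0.184  0.983 -0.   ]
 [ 0.983 -0.184 -0.001]
 [-0.001  0.    -1.   ]] [-1.93377341e-01  1.65212619e-01  1.65596338e+00 -1.11159916e-03
  1.32038514e+00 -8.43120670e-03]
```

View pics/w1.png

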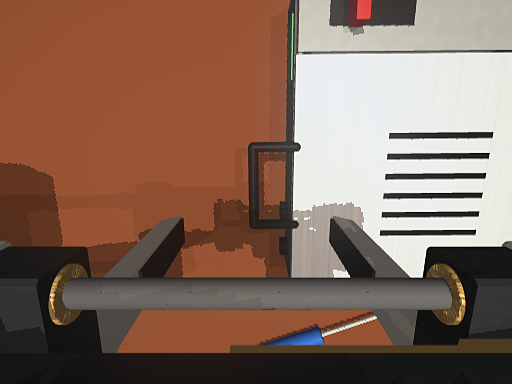

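The wrist picture shows the handle bar as a vertical dark strip at u≈254, v≈145–226, between the fingers. The red tab is cut off at the top, near (364,8).

```bash
python3 - <<'E'
from h import *
z=np.load('w1.npz');p=z['p'].astype(int);c={k:z[k] for k in('fov_y','cx','cy','rvec','tvec')}
m=(p.max(2)<75);
for v in range(150,222,10):
    print(v,np.flatnonzero(m[v,240:270])+240,end=';')
col=np.flatnonzero(m[130:240,265:285].all(1))+130;print('legs',col)
us=[np.flatnonzero(m[v,240:270]).mean()+240 for v in range(152,220,2)]
uv=np.c_[us,np.arange(152,220,2)];P=ray(c,uv,.094);l=cv2.fitLine(P[:,:2].astype(np.float32),2,0,.01,.01).ravel();print(l,np.degrees(np.arctan2(l[1],l[0])))
print('mid',ray(c,[np.mean(us),(145.5+225.5)/2],.092), 'ends',ray(c,[[np.mean(us),145],[np.mean(us),226]],.092))
# cover front edge & cover/deck seam
w=(p.min(2)>190)
e=[(np.flatnonzero(w[v,285:320])[0]+285,v) for v in list(range(60,135,5))]
P=ray(c,e,.094);l=cv2.fitLine(P[:,:2].astype(np.float32),2,0,.01,.01).ravel();print('front',l,np.degrees(np.arctan2(l[1],l[0])))
E
```

```text
150 [248 249 250 251 252 253 254 255 256 257 258 259 260 261 262 263 264 265
 266 267 268 269];160 [248 249 250 251 252 253 254 255 256 257];170 [249 250 251 252 253 254 255 256 257 258];180 [249 250 251 252 253 254 255 256 257 258];190 [249 250 251 252 253 254 255 256 257 258];200 [249 250 251 252 253 254 255 256 257 258];210 [249 250 251 252 253 254 255 256 257 258];220 [249 250 251 252 253 254 255 256 257 258 259 260 261 262 263 264 265 266
 267 268 269];legs [142 143 144 145 148 149 150 151 219 220 221 222 223 224 225 226 227 228]
[ 0.17290093  0.9849392   0.5001799  -0.0230362 ] 80.043465
mid [[ 0.50004069 -0.02364011  0.092     ]] ends [[ 0.50761409  0.01634664  0.092     ]
 [ 0.4919491  -0.06636281  0.092     ]]
front [0.17354795 0.98482543 0.5551951  0.05456104] 80.00583
```

```bash
python3 -m pendant '{"jaw":[155,155,155,155,155,155,155,155],"delta_pos":[[0.4,-0.13,0],[0,0,0],[0,0,4],[0,0,4],[0,0,3],[0,0,2.2],[0,0,0],[0,0,0]],"twist":[-0.01,0,0,0,0,0,0,0]}' 25; python3 -m pendant '{"jaw":[255,255,255,255,255,255],"delta_pos":[[0,0,0],[0,0,0],[0,0,0],[0,0,0],[0,0,0],[0,0,0]],"twist":[0,0,0,0,0,0]}' 25
```

```text
clock: 3.52
tool_pos: [0.4991, -0.0192, 0.0854]
eef_rot: [2.399, 2.027, 0.002]
wrist_force: [-0.9, -1.2, 0.4]
opening: 0.0369
grip_force: 0.0
clock: 4.28
tool_pos: [0.4985, -0.0198, 0.0848]
eef_rot: [2.401, 2.026, 0.0]
wrist_force: [-0.8, 1.3, 6.2]
opening: 0.0093
grip_force: 25.0
```

```bash
python3 -m pendant '{"jaw":[255,255,255,255],"delta_pos":[[0,0,-0.2],[0,0,-0.2],[0,0,-0.2],[0,0,0]],"twist":[0,0,0,0]}'; python3 -m pendant '{"jaw":[255,255,255],"delta_pos":[[0,0,-0.2],[0,0,-0.2],[0,0,0]],"twist":[0,0,0]}'; python3 -m pendant '{"jaw":[255,255,255],"delta_pos":[[0,0,-0.2],[0,0,-0.1],[0,0,0]],"twist":[0,0,0]}'
```

```text
clock: 4.78
tool_pos: [0.4986, -0.0198, 0.0904]
eef_rot: [2.401, 2.026, 0.0]
wrist_force: [1.5, -0.6, -2.6]
opening: 0.0094
grip_force: 25.0
clock: 5.15
tool_pos: [0.4987, -0.0198, 0.0947]
eef_rot: [2.401, 2.026, 0.001]
wrist_force: [1.5, -1.9, -3.4]
opening: 0.0094
grip_force: 25.0
clock: 5.52
tool_pos: [0.4987, -0.0198, 0.0959]
eef_rot: [-2.401, -2.026, 0.0]
wrist_force: [6.0, -0.8, -15.2]
opening: 0.0091
grip_force: 25.0
```

```bash
python3 -m pendant '{"jaw":[255,255,255],"delta_pos":[[0,0,-0.15],[0,0,0],[0,0,0]],"twist":[0,0,0]}'
```

```text
clock: 5.9
tool_pos: [0.4987, -0.0198, 0.0963]
eef_rot: [-2.401, -2.025, 0.001]
wrist_force: [8.0, -1.8, -23.9]
opening: 0.0091
grip_force: 25.0
```

It stops hard at about 11 mm: the force climbed to 24 N with almost no motion, so the cover is caught. I'll let it down, release the handle and rise.

```bash
python3 -m pendant '{"jaw":[255,255,255,255,255,255],"delta_pos":[[0,0,0.3],[0,0,0.4],[0,0,0.4],[0,0,0.3],[0,0,0],[0,0,0]],"twist":[0,0,0,0,0,0]}'; python3 -m pendant '{"jaw":[155,155,155,155,155,155,155,155],"delta_pos":[[0,0,0],[0,0,0],[0,0,0],[0,0,-2],[0,0,-4],[0,0,-4],[0,0,-3],[0,0,0]],"twist":[0,0,0,0,0,0,0,0]}'
python3 - <<'E'
from workcell import arm
from h import *
s=arm.read_state();M=R.from_rotvec(s['eef_rot']).as_matrix()
C=R.from_euler('z',-10,degrees=True).as_matrix()
h=np.array([.5000,-.0236,0]);o=h-C@[-.162,-.035,0];t=o+C@[-.070,.125,0]
print(s['tool_pos'],o,t,(M.T@(t-s['tool_pos'])*100).round(2),s['wrist_force'])
E
```

```text
clock: 6.65
tool_pos: [0.4985, -0.0198, 0.0851]
eef_rot: [2.401, 2.026, 0.0]
wrist_force: [2.3, -1.0, -1.2]
opening: 0.0091
grip_force: 25.0
clock: 7.65
tool_pos: [0.4999, -0.0199, 0.2172]
eef_rot: [2.398, 2.024, 0.005]
wrist_force: [0.4, -0.0, -0.6]
opening: 0.0372
grip_force: 0.0
[ 0.49985533 -0.01992803  0.21717324] [ 0.66561654 -0.01726273  0.        ] [0.61838602 0.11799361 0.        ] [15.59  9.25 21.77] [ 0.358557   -0.00117823 -0.59944736]
```

```bash
python3 -m pendant '{"jaw":[155,155,155,155,155],"delta_pos":[[5.2,3.08,0],[5.2,3.08,0],[5.2,3.08,0],[0,0,0],[0,0,0]],"twist":[0,0,0,0,0]}'
python3 - <<'E'
from workcell import arm
from h import *
s=arm.read_state();c=arm.calibration('wrist');p,d=arm.snapshot('wrist')
p_=p.astype(int);m=big((p_[...,0]>150)&(p_[...,1]<70)&(p_[...,2]<70));e=np.argwhere(m)[:,::-1]
P=ray(c,e,.117);r=cv2.minAreaRect(P[:,:2].astype(np.float32));print(r,e.min(0),e.max(0))
M=R.from_rotvec(s['eef_rot']).as_matrix();print((M.T@(np.r_[r[0],.117]-s['tool_pos'])*100).round(2),s['tool_pos'],s['eef_rot'])
cv2.imwrite('pics/w2.png',p[:,:,::-1])
E
```

```text
clock: 8.28
tool_pos: [0.6144, 0.1182, 0.213]
eef_rot: [-2.399, -2.025, 0.006]
wrist_force: [-0.5, 0.5, -0.1]
opening: 0.0368
grip_force: 0.0
((0.6139539480209351, 0.12530657649040222), (0.012273949570953846, 5.378388223675756e-08), 80.19693756103516) [253 182] [253 195]
[ 0.71 -0.13  9.6 ] [0.61442644 0.11819656 0.21296451] [-2.39886976 -2.02548773  0.00586723]
```

View pics/w2.png

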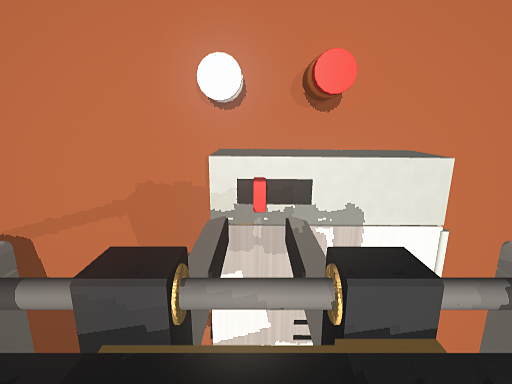

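The tab shows as a red strip at about u 253–266, v 178–212. The reel is at (220,77) and the jar at (335,72).

```bash
python3 - <<'E'
from workcell import arm
from h import *
s=arm.read_state();c=arm.calibration('wrist');p=cv2.imread('pics/w2.png');h=cv2.cvtColor(p,cv2.COLOR_BGR2HSV)
m=((h[...,0]<5)|(h[...,0]>174))&(h[...,1]>170)&(h[...,2]>90);m[:160]=0;m[230:]=0;m=big(m);e=np.argwhere(m)[:,::-1]
print(e.min(0),e.max(0));M=R.from_rotvec(s['eef_rot']).as_matrix()
for v in range(178,214,3):
    x=e[e[:,1]==v,0]
    if len(x):print(v,x.min(),x.max(),p[v,260])
for z in(.117,):
  for q in(e.min(0),e.max(0)):print((M.T@(ray(c,q,z)[0]-s['tool_pos'])*100).round(2))
Rm=R.from_rotvec(c['rvec']).as_matrix();print('cam in tool',M.T@(-Rm.T@c['tvec']-s['tool_pos']))
E
```

```text
[253 181] [265 211]
181 254 265 [ 64  70 204]
184 253 253 [ 89  97 251]
187 253 265 [ 89  97 251]
190 253 265 [ 88  96 251]
193 253 265 [ 89  97 251]
196 253 265 [ 85  91 251]
199 253 265 [ 84  89 250]
202 253 265 [ 84  91 251]
205 253 265 [ 83  90 251]
208 254 265 [ 82  90 250]
211 256 264 [ 81  87 255]
[ 1.4  -0.13  9.66]
[-1.47  0.99  9.66]
cam in tool [ 0.06617385  0.00177481 -0.16821981]
```

```bash
python3 -m pendant '{"jaw":[155,155,155,155,155,155],"delta_pos":[[0,0.43,0],[0,0,4],[0,0,4],[0,0,2],[0,0,0.3],[0,0,0]],"twist":[0,0,0,0,0,0]}' 15; python3 -m pendant '{"jaw":[255,255,255,255,255],"delta_pos":[[0,0,0],[0,0,0],[0,0,0],[0,0,0],[0,0,0]],"twist":[0,0,0,0,0]}' 15
```

```text
clock: 9.07
tool_pos: [0.6205, 0.1172, 0.1129]
eef_rot: [2.401, 2.024, 0.002]
wrist_force: [0.1, -0.3, -0.7]
opening: 0.0367
grip_force: 0.0
clock: 9.7
tool_pos: [0.6201, 0.1178, 0.1126]
eef_rot: [2.401, 2.026, 0.001]
wrist_force: [-2.1, 0.2, 4.4]
opening: 0.0113
grip_force: 15.0
```

Pinched, with the opening at about 12 mm. Now I slide towards the hinge.

```bash
python3 -m pendant '{"jaw":[255,255,255,255,255,255,255],"delta_pos":[[0,0.6,0],[0,0.6,0],[0,0.5,0],[0,0.5,0],[0,0.4,0],[0,0,0],[0,0,0]],"twist":[0,0,0,0,0,0,0]}';  python3 -m pendant '{"jaw":[255,255,255,255],"delta_pos":[[0,0.15,0],[0,0.15,0],[0,0,0],[0,0,0]],"twist":[0,0,0,0]}'
```

```text
clock: 10.58
tool_pos: [0.6442, 0.1136, 0.1126]
eef_rot: [-2.4, -2.025, 0.003]
wrist_force: [-5.0, 0.4, 7.7]
opening: 0.012
grip_force: 15.0
clock: 11.08
tool_pos: [0.6444, 0.1135, 0.1125]
eef_rot: [-2.396, -2.022, 0.009]
wrist_force: [-9.0, 0.7, 11.7]
opening: 0.0116
grip_force: 15.0
```

```bash
python3 -m pendant '{"jaw":[255,255,255,255],"delta_pos":[[0,0.2,0],[0,0.1,0],[0,0,0],[0,0,0]],"twist":[0,0,0,0]}'
python3 - <<'E'
from workcell import arm
from h import *
for n in('top','wrist'):
    c=arm.calibration(n);p,d=arm.snapshot(n)
    h=cv2.cvtColor(p,cv2.COLOR_RGB2HSV);m=((h[...,0]<4)|(h[...,0]>174))&(h[...,1]>170)&(h[...,2]>90)
    if n=='top': m[:,:215]=0;m[:,245:]=0;m[:140]=0;m[205:]=0
    else: m[:120]=0
    try:
        m=big(m);e=np.argwhere(m)[:,::-1];print(n,len(e),e.min(0),e.max(0),ray(c,e.mean(0),.117))
    except Exception as x:print(n,x)
    cv2.imwrite(f'pics/{n}3.png',p[:,:,::-1])
E
```

```text
clock: 11.58
tool_pos: [0.6445, 0.1135, 0.1125]
eef_rot: [-2.393, -2.02, 0.015]
wrist_force: [-13.8, 1.4, 13.2]
opening: 0.0119
grip_force: 15.0
top attempt to get argmax of an empty sequence
wrist 848 [247 215] [266 260] [[0.64606231 0.11257113 0.117     ]]
```

View pics/wrist3.png

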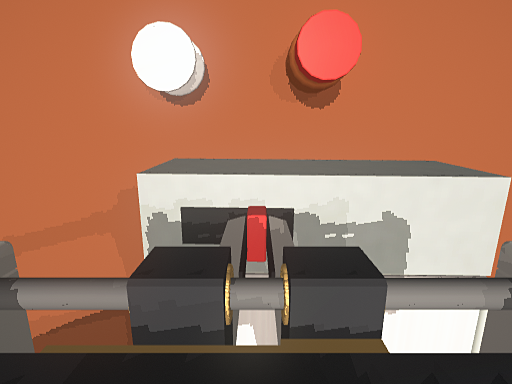

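The tab is held between the pads at (257,235). It has travelled about 27 mm and the force is building, so it is at its stop. I'll back off, release and return to the handle.

```bash
python3 -m pendant '{"jaw":[255,255,255,255,255,255,255,255],"delta_pos":[[0,-0.4,0],[0,-0.5,0],[0,-0.6,0],[0,-0.6,0],[0,-0.6,0],[0,-0.6,0],[0,-0.1,0],[0,0,0]],"twist":[0,0,0,0,0,0,0,0]}'; python3 -m pendant '{"jaw":[155,155,155,155,155,155,155,155],"delta_pos":[[0,0,0],[0,0,0],[0,0,0],[0,0,-2],[0,0,-4],[0,0,-4],[0,0,-0.5],[0,0,0]],"twist":[0,0,0,0,0,0,0,0]}'
python3 - <<'E'
from workcell import arm
from h import *
s=arm.read_state();M=R.from_rotvec(s['eef_rot']).as_matrix()
print(s['tool_pos'],s['eef_rot'],(M.T@(np.array([.4990,-.0220,.084])-s['tool_pos'])*100).round(2))
E
```

```text
clock: 12.68
tool_pos: [0.6183, 0.1181, 0.1125]
eef_rot: [2.401, 2.026, 0.001]
wrist_force: [-1.2, 0.4, 5.1]
opening: 0.0116
grip_force: 15.0
clock: 13.68
tool_pos: [0.6178, 0.1181, 0.2163]
eef_rot: [-2.401, -2.026, 0.001]
wrist_force: [0.4, 0.8, -0.1]
opening: 0.0366
grip_force: 0.0
[0.61775367 0.11805176 0.21633878] [-2.40071363e+00 -2.02577482e+00  6.72392120e-04] [-15.8   -9.34  13.24]
```

```bash
python3 -m pendant '{"jaw":[155,155,155,155,155,155,155,155,155,155],"delta_pos":[[-5.27,-3.11,0],[-5.27,-3.11,0],[-5.27,-3.11,0],[0,0,0],[0,0,0],[0,0,4],[0,0,4],[0,0,3],[0,0,2.2],[0,0,0]],"twist":[0,0,0,0,0,0,0,0,0,0]}' 25; python3 -m pendant '{"jaw":[255,255,255,255,255,255],"delta_pos":[[0,0,0],[0,0,0],[0,0,0],[0,0,0],[0,0,0],[0,0,0]],"twist":[0,0,0,0,0,0]}' 25
```

```text
clock: 14.92
tool_pos: [0.4988, -0.0206, 0.0827]
eef_rot: [-2.396, -2.026, 0.004]
wrist_force: [0.1, -0.0, -0.7]
opening: 0.0373
grip_force: 0.0
clock: 15.68
tool_pos: [0.4982, -0.0217, 0.0856]
eef_rot: [-2.4, -2.025, 0.001]
wrist_force: [-4.4, 2.3, 5.8]
opening: 0.0089
grip_force: 25.0
```

```bash
python3 -m pendant '{"jaw":[255,255,255,255,255],"delta_pos":[[0,0,-0.4],[0,0,-0.5],[0,0.04,-0.5],[0,0.02,-0.2],[0,0,0]],"twist":[0,0,0,0,0]}'
python3 - <<'E'
import numpy as np
a=np.radians(np.r_[np.arcsin(1.6/28.2)*57.3,np.arange(6,55.1,3.5),55.5])
print(np.degrees(a).round(1));print(np.c_[-28.2*np.diff(np.cos(a)),-28.2*np.diff(np.sin(a))].round(2).tolist())
E
```

```text
clock: 16.3
tool_pos: [0.4986, -0.0218, 0.1007]
eef_rot: [-2.399, -2.024, 0.003]
wrist_force: [-4.5, 2.7, -2.6]
opening: 0.009
grip_force: 25.0
[ 3.3  6.   9.5 13.  16.5 20.  23.5 27.  30.5 34.  37.5 41.  44.5 48.
 51.5 55.  55.5]
[[0.11, -1.35], [0.23, -1.71], [0.34, -1.69], [0.44, -1.67], [0.54, -1.64], [0.64, -1.6], [0.73, -1.56], [0.83, -1.51], [0.92, -1.46], [1.01, -1.4], [1.09, -1.33], [1.17, -1.26], [1.24, -1.19], [1.31, -1.11], [1.38, -1.03], [0.2, -0.14]]
```

It lifts freely now: 15 mm with only about 3 N. I'll swing it open along the arc.

```bash
python3 -m pendant '{"jaw":[255,255,255,255,255,255,255,255,255],"delta_pos":[[0,0.11,-1.35],[0,0.23,-1.71],[0,0.34,-1.69],[0,0.44,-1.67],[0,0.54,-1.64],[0,0.64,-1.6],[0,0.73,-1.56],[0,0,0],[0,0,0]],"twist":[0,0,0,0,0,0,0,0,0]}'
```

```text
clock: 17.42
tool_pos: [0.528, -0.027, 0.2147]
eef_rot: [-2.399, -2.025, 0.003]
wrist_force: [-8.3, 1.0, 0.6]
opening: 0.0092
grip_force: 25.0
```

```bash
python3 -m pendant '{"jaw":[255,255,255,255,255,255,255,255,255,255,255],"delta_pos":[[0,0.83,-1.51],[0,0.92,-1.46],[0,1.01,-1.4],[0,1.09,-1.33],[0,1.17,-1.26],[0,1.24,-1.19],[0,1.31,-1.11],[0,1.38,-1.03],[0,0.2,-0.14],[0,0,0],[0,0,0]],"twist":[0,0,0,0,0,0,0,0,0,0,0]}'
python3 - <<'E'
from workcell import arm
from h import *
s=arm.read_state();M=R.from_rotvec(s['eef_rot']).as_matrix();g=s['tool_pos']-M[:,2]*.008
o=np.array([.6656,-.0173]);C=R.from_euler('z',-10,degrees=True).as_matrix()
l=C.T@(g-np.r_[o,0]);v=l-np.array([.12,0,.092]);print(l,np.hypot(v[0],v[2]),np.degrees(np.arctan2(v[2],-v[0])))
p,d=arm.snapshot('scene');cv2.imwrite('pics/s4.png',p[:,:,::-1])
E
```

```text
clock: 18.8
tool_pos: [0.6192, -0.0433, 0.3224]
eef_rot: [2.398, 2.023, 0.002]
wrist_force: [-8.5, 0.8, 8.4]
opening: 0.0093
grip_force: 25.0
[-0.04119901 -0.03360941  0.3304086 ] 0.2877912155965488 55.93556745380377
```

View pics/s4.png

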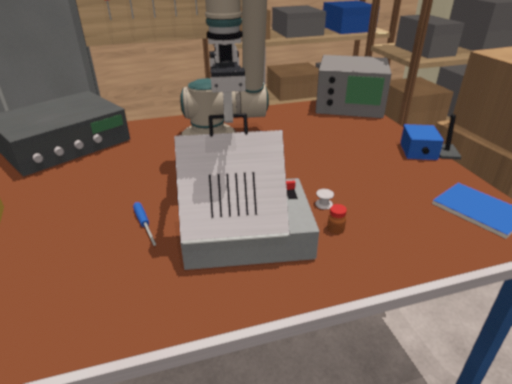

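The picture shows the cover at about 55°, held by the gripper, with the screwdriver, reel and jar where they were. I'll ease the radial preload a little and check that it stays steady.

```bash
python3 -m pendant '{"jaw":[255,255,255,255,255,255],"delta_pos":[[0,-0.1,-0.07],[0,0,0],[0,0,0],[0,0,0],[0,0,0],[0,0,0]],"twist":[0,0,0,0,0,0]}'
```

```text
clock: 19.6
tool_pos: [0.619, -0.0432, 0.3223]
eef_rot: [2.398, 2.023, 0.003]
wrist_force: [-6.4, -0.2, 6.7]
opening: 0.0088
grip_force: 25.0
```

Steady. Handing in.

```bash
python3 -c "
from workcell import arm
print(arm.hand_in())"
```

```text
the job is handed in; nothing more can be done
None
```

The tug showed the cover was caught, so I let it down, slid the red tab fully to free the catch, then opened the cover to about 55° and handed in at about 20 s with the gripper still holding it; the screwdriver, reel and jar were not touched.

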